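# Press the bushing to depth on the bench lever press

## Robot

A 7-joint arm with a two-finger parallel gripper is mounted at the origin on the work surface. World frame = base frame: x ahead of the robot, y to its left, z up, the work surface at z = 0. Lengths are in m, angles in rad, forces in N, time in s.
With the tool pointing down it reaches from about 0.425 to 0.925 m from the base axis. Payload 6.8 kg.
Tool frame: the origin (TCP) lies on the centre line of the jaws, within the pads' length; the fingertips stand 25 mm ahead of it and the grasp point (between the pads) lies 6 mm ahead of it; z points along the fingers, y is the line along which they close (so a half turn about z gives the same grasp; the last joint's range is limited). The gripper opens to 88 mm and grips with 3 to 60 N. Pads are 20 mm wide; open, the fingers measure 115 mm over their backs; the gripper's body (75 mm by 178 mm) begins 61 mm behind the grasp point.
Start: joints at [1.091, 0.477, 0.022, 1.555, -0.011, 1.109, -0.083], TCP at [0.245, -0.629, 0.212] pointing down, gripper open.
Joint ranges: [-2.96, 2.96], [-0.34, 2.1], [-1.41, 1.46], [0.24, 2.44], [-1.37, 4.51], [0.17, 1.92], [-2.96, 2.96]. Speed limits (rad/s): [2.39, 2.39, 3.14, 3.14, 3.14, 3.14, 3.14].

## Interface

Orientations are given as a unit quaternion [x, y, z, w].
In Python, from rig import * gives the robot as it stands.
- The arm moves only by the tool servo_tool, never from a script. Its argument "plan" is one flat list of numbers, 7 for each row, row after row: the shift along the tool's x, y, z in units of 40 mm (1.0 is 40 mm), then the turn, a rotation vector about the tool's x, y, z in units of 6 degrees (1.0 is 6 degrees), then the opening, from -1 (shut) to 1 (fully open). A call has 1 to 20 rows; each row shifts and turns the commanded pose from where the row before left it, along the tool's axes as they then stand; what a row does not reach is not made up. A row lasts 1/12 s, in which the tool goes at most 41.7 mm and 7.16 degrees, less where a joint would pass 70% of its speed; a pose out of reach is approached as far as the arm can. A call is refused whole if a number of a shift passes 1 or a number of a turn 1, either way. A call with a gripper value outside its range is refused whole. The fingers move at their own pace and stop on an object; the grip force is fixed at half the most. Time passes only in rows, so rows that do not move let the fingers close. It gives the time, the measured TCP pose, the force, the opening and the grip force at its end, in the units of the state.
- get_state(): the state, without advancing time (a new reading comes with each control period).
- read_camera(name): name is "scene" or "top" or "wrist"; returns a dict with "img" (420x560x3 uint8, red, green, blue), "K" (3x3 intrinsics, pixels), "rvec" (rotation vector, rad) and "tvec" (3), from world to camera coordinates, as OpenCV has them; the wrist camera has in their place "tool_from_camera" (4x4, takes a point from camera to tool coordinates, whose origin is the TCP and whose axes are the flange's). Camera axes: x right, y down, z forward; pixel columns grow to the right and rows downward; lengths in m; the calibration is good to about 2 mm. A picture is of the moment at which its call begins: read the wrist's pose just before it. There is no depth.
- sign_off(): hands the job in; it is judged then, once.
The state is a dict: "t": time; "qpos": joint angles; "dq": joint speeds; "tau": joint torques, N m; "ee_pos": TCP position; "orientation": TCP orientation; "ft_force": force on the tool from outside, world axes, zero at the start; "wrist_torque": the same for the moment, N m; "width": finger opening in m; "grip_force": force on a finger pad.
Only numpy, scipy, OpenCV 4.12 (cv2) and the standard library are available. Lean on these libraries where they do the work, as an engineer would, in place of code of your own. Each camera call takes 0.05 s, during which the arm holds its last target. There are 200 camera calls.

## Task

Load the bar with the bushing into the bench press, bushing end first and bushing up, fully home between the guides against the back stop under the ram, and let go of it. Then swing the press lever until you feel it meet its depth stop, without forcing it, keep it there for a moment, and let it return fully to rest. Leave the pressed bar in the press and the other things where they lie.

Things in the scene. Friction and masses are not known exactly. Their poses are not given: they have to be found in the camera images.
- bar: The bar to be pressed: plain aluminium, 96 mm long (x) x 40 mm wide (y) x 22 mm thick, 0.23 kg, lying flat on the blue mat. A round steel bushing of 14 mm diameter stands up to 9 mm out of its top, 18 mm from the middle towards its +x end (so 30 mm from that end). Two small dark dots near the -x end are only marks. Origin: centre of the underside; z up.
- bushing_top (a point): Centre of the bushing's upper face, at x = +18 mm on the bar.
- bushing (a joint): How far the bushing has been pressed down into the bar (m): near 0 as found, 0.009 flush with the bar's top. It sits tight: only about 25 N of push moves it, and it stays where it is pushed.
- plain_bar: Bystander: the same kind of bar, same size, without a bushing. Leave it.
- press: The bench lever press: a grey C-frame bolted down, 205 mm tall. Origin on the bench below the ram's axis; its throat opens to its own -x; the column fills x = 55 to 101 mm behind. The base plate is 12 mm thick, 100 mm wide, from x = -75 mm. The press's parts below are given in this frame.
- nest (a point): On top of the nest, on the ram's axis, 40 mm above the bench: where the bar's underside belongs, below the bushing. A 28 mm wide rail of the same height leads here from x = -60 mm; it is narrower than the bar, so fingers fit down beside it in front of the guides.
- back_stop (a point): Middle of the back stop's face, 30.5 mm behind the ram's axis, 18 mm high above the nest. With the bar's end against it the bushing stands below the ram. Two guides of the same height run from x = -4 to 30 mm, 44 mm apart (y = +22 and -22 mm); their mouth flares outwards from about x = -18 mm.
- head_edge (a point): Middle of the head's lower front edge, 50 mm in front of the ram's axis, 95 mm above the bench. The head is a box x = -50 to 55, y = -28 to 28, 95 to 205 mm above the bench. A bar that is home sticks out only 16 mm in front of it, so a vertical gripper does not fit: lean the tool about 40 degrees, its body away from the head.
- ram_nose (a point): Centre of the lower face of the round ram (18 mm diameter), 88 mm above the bench at rest. It comes down 33 mm per radian of the lever.
- lever: The press lever: a 12 mm round steel bar with a black ball knob, on the press's -y side. Origin on its pivot. At rest it leans 0.15 rad back from upright, to the press's +x; it swings to -x (over the throat) and meets the depth stop after 0.6 to 0.8 rad, different each time. A spring returns it: 2 to 5 N at the knob, some 5 N more while the bushing is pressed; a pull of 15 N means the stop.
- knob (a point): Centre of the black ball knob, 30 mm in diameter, 165 mm from the pivot; about 313 mm above the bench at rest.
- lever_pivot (a point): The lever's pivot, 150 mm above the bench, 50 mm to the press's -y side of the ram axis. The lever swings about the press's y axis.
- depth_stop: Dark steel pin of 12 mm diameter across the lever's path, held by a plate on the side of the head; the lever's bar comes to rest against it. Origin on the pin's axis. It is set a few mm differently each time.
- phone: Bystander: a black phone, 148 x 72 x 9 mm, lying flat. Leave it.
- bottle: Bystander: a small white plastic bottle, 48 mm diameter, 130 mm tall. Leave it.
- driver: Bystander: a screwdriver, 170 mm long, lying. Leave it.
Not all that is in view belongs to the job. Leave any pink, red or yellow look-alike of the bar alone.

How it is judged:
On the way, in this order (a step that is already met when the one before it is completed fails the run):
1. the bar lies home in the press, bushing up and still standing proud, let go (horizontal distance between bushing_top and ram_nose below 0.005 m and angle between the x axis of bar and the x axis of press, either way round below 0.1 rad and angle between bar's own z axis and vertical below 0.06 rad and z of bar in the frame of nest below 0.003 m and value of joint bushing below 0.0025 m and contact force between the fingers and bar below 0.1 N), for 0.2 s.
2. the lever is held against its depth stop, the bushing pressed (contact force between lever and depth_stop above 2 N and value of joint bushing above 0.0035 m), for 0.2 s.
3. the lever is back at rest (x of knob in the frame of press above 0.017 m), for 0.2 s.
At the end, for the whole second after the job is handed in: The bar lies flat (within 3 degrees, 3 mm) and straight (0.1 rad) in the press with the bushing within 5 mm of the ram's axis, the bushing pressed in by more than 3.5 mm, and the lever back at rest (knob within 8 mm of its rest) (horizontal distance between bushing_top and ram_nose below 0.005 m and angle between the x axis of bar and the x axis of press, either way round below 0.1 rad and angle between bar's own z axis and vertical below 0.06 rad and z of bar in the frame of nest below 0.003 m and value of joint bushing above 0.0035 m and x of knob in the frame of press above 0.017 m and linear speed of bar below 0.02 m/s); the robot touches nothing.
It fails at once if the lever is forced against its depth stop (over 150 N at the pin, some 55 N too much at the knob) (contact force between lever and depth_stop above 150 N).
It fails at once if a bystander is moved by more than 20 mm (distance of any of plain_bar, phone, bottle, driver from where it was at the start of the episode above 0.02 m).
It also fails if it takes over 69 s, if anything falls off the work surface, if the arm or the gripper's body presses on something with over 40 N, if the wrist force passes 120 N, or if a joint passes its speed limit or range.

## Working session

There is one attempt and no reset: what is moved stays moved. The work goes in short steps, Python scripts to look and compute and a tool call to move; the robot and the scene stay as the last step left them, time stands still between calls to the robot, and variables do not carry over. Pictures are saved under pics/ and viewed, at most 10 in all, crops included, and the job is handed in when it is done.

Besides the shell and the picture viewer there is one more tool, called after "Call:" by a JSON object that holds its "fn" and its "kwargs". servo_tool: Moves the arm, as the interface text tells. Its arguments: {"type":"object","properties":{"plan":{"type":"array"}},"required":["plan"]}

```bash
mkdir -p pics; ls
cat > h.py <<'E'
from rig import *
import numpy as np, cv2
from scipy.spatial.transform import Rotation as R
def cam(name):
    s=get_state(); c=read_camera(name); K=np.array(c["K"])
    if "rvec" in c:
        Rw=cv2.Rodrigues(np.array(c["rvec"],float))[0]; t=np.array(c["tvec"],float).ravel()
    else:
        T=np.eye(4);T[:3,:3]=R.from_quat(s["orientation"]).as_matrix();T[:3,3]=s["ee_pos"]
        W=np.linalg.inv(T@np.array(c["tool_from_camera"])); Rw=W[:3,:3];t=W[:3,3]
    return c["img"],K,Rw,t
def ray(C,u,v):
    _,K,Rw,t=C; d=Rw.T@np.linalg.inv(K)@np.array([u,v,1.]); return -Rw.T@t,d/np.linalg.norm(d)
def onz(C,u,v,z):
    o,d=ray(C,u,v); return o+d*(z-o[2])/d[2]
def tri(rs):
    A=sum(np.eye(3)-np.outer(d,d) for o,d in rs); b=sum((np.eye(3)-np.outer(d,d))@o for o,d in rs); return np.linalg.solve(A,b)
def proj(C,p):
    _,K,Rw,t=C; q=K@(Rw@np.asarray(p)+t); return q[:2]/q[2]
def save(img,f): cv2.imwrite("pics/"+f,cv2.cvtColor(img,cv2.COLOR_RGB2BGR))
E
python3 - <<'E'
from h import *
s=get_state();print({k:np.round(v,3) for k,v in s.items()})
for n in["scene","top","wrist"]:
    C=cam(n);save(C[0],n+"0.png");print(n,C[1].round(1).tolist(),(-C[2].T@C[3]).round(3),C[2].round(2).tolist())
E
```

```text
pics
{'t': np.float64(0.0), 'qpos': array([ 1.091,  0.478,  0.022,  1.556, -0.011,  1.109, -0.083]), 'dq': array([-0.   , -0.001,  0.   ,  0.002,  0.   , -0.   ,  0.001]), 'tau': array([ 0.0000e+00, -5.8286e+01,  1.5340e+00, -2.7261e+01, -5.4000e-02,
        1.7000e-02,  0.0000e+00]), 'ee_pos': array([ 0.245, -0.628,  0.211]), 'orientation': array([ 0.983,  0.185, -0.   , -0.001]), 'ft_force': array([-0.373, -0.603, -0.751]), 'wrist_torque': array([-0.021, -0.026, -0.029]), 'grip_force': np.float64(0.0), 'width': np.float64(0.088)}
scene [[454.0, 0.0, 277.9], [0.0, 454.0, 215.4], [0.0, 0.0, 1.0]] [ 1.327 -0.654  1.078] [[0.6, 0.8, 0.01], [0.53, -0.39, -0.75], [-0.6, 0.46, -0.66]]
top [[504.7, 0.0, 279.5], [0.0, 504.7, 207.2], [0.0, 0.0, 1.0]] [ 0.288 -0.037  1.814] [[-0.02, -1.0, -0.02], [-0.99, 0.03, -0.16], [0.16, 0.01, -0.99]]
wrist [[301.3, 0.0, 277.3], [0.0, 301.3, 205.4], [0.0, 0.0, 1.0]] [ 0.31  -0.602  0.384] [[0.36, -0.93, -0.0], [-0.9, -0.35, 0.26], [-0.24, -0.09, -0.97]]
```

View pics/scene0.png

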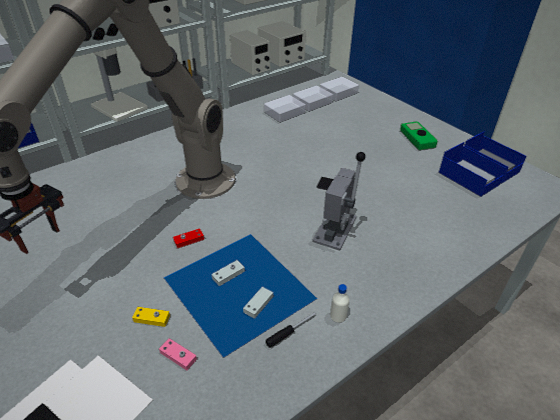

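View pics/top0.png

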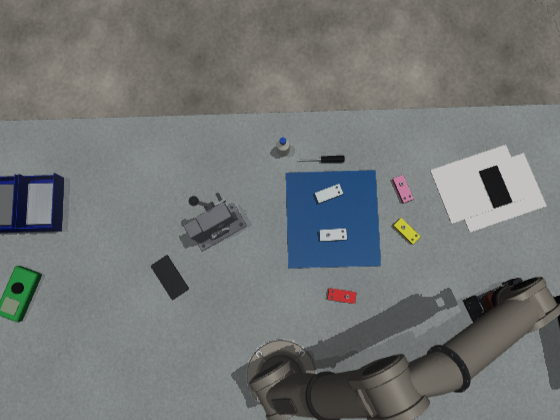

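The scene picture shows two plain aluminium bars on the mat, at scene (228,272) and (258,302), which are top (333,235) and (329,193). There are also red, yellow and pink look-alikes at top (342,296), (406,231) and (402,189). The press is at top (213,225), with its knob at (193,201).

Next is a close crop to choose between the two mat bars and to see the press.

Run:
```python
from h import *
C=cam("scene")[0];T=cam("top")[0]
f=lambda im,x,y,w,h:cv2.resize(im[y:y+h,x:x+w],(400,300),interpolation=cv2.INTER_CUBIC)
save(np.vstack([np.hstack([f(C,200,250,80,60+0),f(T,290,175,100,75)]),np.hstack([f(C,290,140,140,105),f(T,165,180,100,75)])]),"crop1.png")
from h import cam
for n,I in(("scene",C),("top",T)):
    hsv=cv2.cvtColor(I,cv2.COLOR_RGB2HSV)
    mat=cv2.inRange(hsv,(100,120,60),(115,255,255))
    n_,l,st,ce=cv2.connectedComponentsWithStats(mat); k=1+np.argmax(st[1:,4]) 
    for k in range(1,n_):
        if st[k,4]>3000: print(n,"blue",st[k],ce[k])
    w=cv2.inRange(hsv,(0,0,150),(180,60,255))
    for c in cv2.findContours(w,cv2.RETR_EXTERNAL,cv2.CHAIN_APPROX_NONE)[0]:
        if 100<cv2.contourArea(c)<900: print(n,cv2.minAreaRect(c),cv2.contourArea(c))
```

```text
scene blue [  348     0   190   196 20308] [444.39235769  66.9653831 ]
scene blue [ 164  234  153  123 8820] [237.69331066 293.44138322]
scene ((345.0, 299.5), (11.0, 24.0), 90.0) 142.5
scene ((257.5448303222656, 300.0379333496094), (12.038016319274902, 30.946508407592773), 40.23635482788086) 311.5
scene ((161.46153259277344, 294.6922912597656), (39.22322463989258, 21.57277488708496), 11.309932708740234) 269.0
scene ((227.68463134765625, 270.3230895996094), (9.922778129577637, 30.884645462036133), 60.2551155090332) 263.0
scene ((428.19866943359375, 238.13697814941406), (55.24341583251953, 27.270584106445312), 20.556045532226562) 427.5
scene ((295.29998779296875, 227.10003662109375), (45.53679656982422, 43.00697326660156), 18.43494987487793) 803.5
scene ((475.5572814941406, 169.8948974609375), (37.430274963378906, 5.347182273864746), 28.610458374023438) 142.5
scene ((326.4411926269531, 164.26470947265625), (27.8915958404541, 57.48093795776367), 75.96376037597656) 439.5
scene ((242.4956512451172, 164.5327606201172), (47.98855972290039, 27.054893493652344), 52.59463882446289) 388.5
scene ((166.3887176513672, 155.46884155273438), (26.474105834960938, 36.715118408203125), 60.64224624633789) 336.5
scene ((259.6426086425781, 123.55595397949219), (32.44545364379883, 19.106767654418945), 32.735225677490234) 279.0
scene ((283.83563232421875, 103.56163787841797), (15.683513641357422, 37.45316696166992), 69.44395446777344) 382.5
scene ((312.4660339355469, 93.40498352050781), (15.202404022216797, 36.39159393310547), 70.34617614746094) 343.0
scene ((339.0, 84.00000762939453), (14.546475410461426, 36.04996109008789), 71.56504821777344) 312.0
top blue [ 286  170   95   98 7998] [332.33945986 219.37009252]
top ((332.86065673828125, 234.40933227539062), (10.776078224182129, 26.408044815063477), 86.18592071533203) 254.0
top ((328.5753173828125, 193.03424072265625), (10.533703804016113, 26.100175857543945), 69.44395446777344) 244.5
```

View pics/crop1.png

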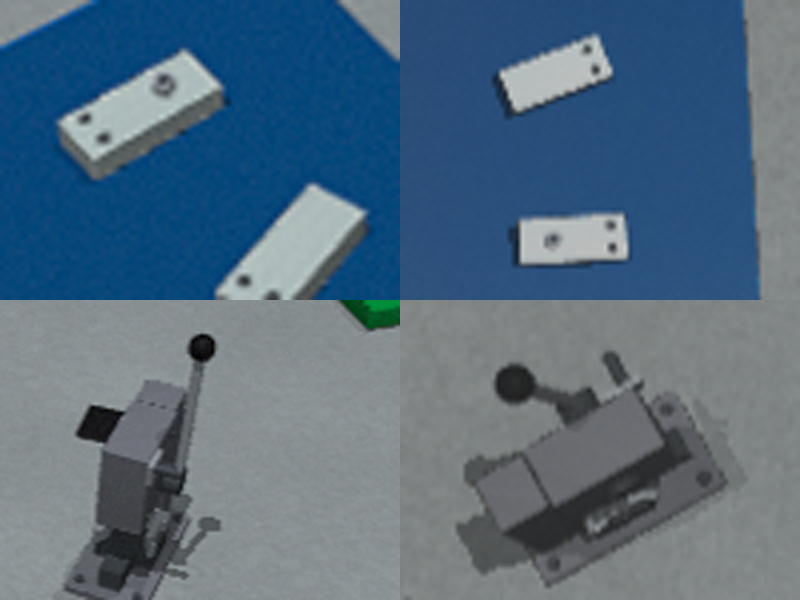

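The bar to load is the one at top (333,235) / scene (228,271). It has the bushing ring at top (328,235) / scene (233,267), and its dots lie to the image right, so its +x end points roughly to world +y. The bar at top (329,193) is plain. The press throat opens to the image right (world −y), and its lever is on the far side.

Next I'll get coarse positions.

Run:
```python
from h import *
S=cam("scene");T=cam("top")
t2=lambda a,b:(tri([ray(T,*a),ray(S,*b)])).round(4)
print("bushing",t2((328.2,235),(233,267)), onz(T,328.2,235,.031), onz(S,233,267,.031))
dots_t=[(290+212/4,175+226/4),(290+213/4,175+247/4)]
for d in dots_t: print("dot",onz(T,*d,.022))
dots_s=[(200+85/5,250+118/5),(200+104/5,250+138/5)]
for d in dots_s: print("dotS",onz(S,*d,.022))
print("knob",t2((165+115/4,180+83/4),(290+202*.35,140+46*.35)))
for p in [(165+630/4-100,180+95/4),(165+262/4,180+155/4),(165+100/4,180+250/4)]: pass
# head top corners in top crop (offset 400,300)
for n,(a,b) in dict(fR_t=(630,390),fL=(668,457),bk=(475,480),bk2=(517,550)).items():
    print(n,onz(T,165+(a-400)/4,180+(b-300)/4,.205).round(4))
s=get_state();print(s["ee_pos"],R.from_quat(s["orientation"]).as_matrix().round(3).tolist())
```

```text
bushing [ 0.4777 -0.1806  0.0257] [ 0.47615265 -0.18187149  0.031     ] [ 0.48301713 -0.18120186  0.031     ]
dot [ 0.48822322 -0.23572766  0.022     ]
dot [ 0.46944348 -0.23577287  0.022     ]
dotS [ 0.46924149 -0.23152615  0.022     ]
dotS [ 0.49013751 -0.23074684  0.022     ]
knob [0.562  0.2443 0.3137]
fR_t [0.5726 0.1701 0.205 ]
fL [0.5169 0.1398 0.205 ]
bk [0.5024 0.2957 0.205 ]
bk2 [0.445  0.2616 0.205 ]
[ 0.24517856 -0.62877039  0.2118513 ] [[0.932, 0.363, -0.0], [0.363, -0.932, 0.0], [-0.0, -0.0, -1.0]]
```

Call:
{"fn": "servo_tool", "kwargs": {"plan": [0.66, -0.55, 0, 0, 0, 0, 1, 0.66, -0.55, 0, 0, 0, 0, 1, 0.66, -0.55, 0, 0, 0, 0, 1, 0.66, -0.55, 0, 0, 0, 0, 1, 0.66, -0.55, 0, 0, 0, 0, 1, 0.66, -0.55, 0, 0, 0, 0, 1, 0.66, -0.55, 0, 0, 0, 0, 1, 0.66, -0.55, 0, 0, 0, 0, 1, 0.66, -0.55, 0, 0, 0, 0, 1, 0.66, -0.55, 0, 0, 0, 0, 1, 0.66, -0.55, 0, 0, 0, 0, 1, 0.66, -0.55, 0, 0, 0, 0, 1, 0.66, -0.55, 0, 0, 0, 0, 1, 0.66, -0.55, 0, 0, 0, 0, 1, 0, 0, 0, 0, 0, -1, 1, 0, 0, 0, 0, 0, -1, 1, 0, 0, 0, 0, 0, -1, 1, 0, 0, 0, 0, 0, -1, 1, 0, 0, 0, 0, 0, -1, 1, 0, 0, 0, 0, 0, -1, 1]}}

```text
t: 2.02
ee_pos: [0.4777, -0.2077, 0.2122]
orientation: [0.876, 0.482, 0.0, 0.0]
ft_force: [-0.0, 0.3, 0.4]
width: 0.0875
grip_force: 0.0
```

Call:
{"fn": "servo_tool", "kwargs": {"plan": [0, 0, 0, 0, 0, -1, 1, 0, 0, 0, 0, 0, -1, 1, 0, 0, 0, 0, 0, -1, 1, 0, 0, 0, 0, 0, -1, 1, 0, 0, 0, 0, 0, -1, 1, 0, 0, 0, 0, 0, -0.5, 1, 0, 0, 0, 0, 0, 0, 1, 0, 0, 0, 0, 0, 0, 1]}}

```text
t: 2.68
ee_pos: [0.4776, -0.2077, 0.2121]
orientation: [0.706, 0.708, 0.0, 0.0]
ft_force: [0.1, -0.5, 0.4]
width: 0.0877
grip_force: 0.0
```

```bash
cat >> h.py <<'E'
def st():
    s=get_state(); M=R.from_quat(s["orientation"]).as_matrix()
    print("t %.2f"%s["t"],"p",s["ee_pos"].round(4),"q",s["qpos"].round(2),"F",s["ft_force"].round(1),"w %.4f g %.1f"%(s["width"],s["grip_force"]));print("X",M[:,0].round(3),"Y",M[:,1].round(3),"Z",M[:,2].round(3)); return s,M
E
python3 - <<'E'
from h import *
st()
C=cam("wrist");save(C[0],"w1.png")
print("center",-C[2].T@C[3],C[2][2])
E
```

```text
t 2.68 p [ 0.4776 -0.2077  0.2121] q [ 0.62  0.25 -0.38  1.9   0.11  1.01  0.19] F [ 0.1 -0.5  0.4] w 0.0877 g 0.0
X [-0.003  1.    -0.   ] Y [1.    0.003 0.   ] Z [ 0. -0. -1.]
center [ 0.47617437 -0.13633632  0.38521745] [-4.19296635e-04 -2.59089094e-01 -9.65853335e-01]
```

View pics/w1.png

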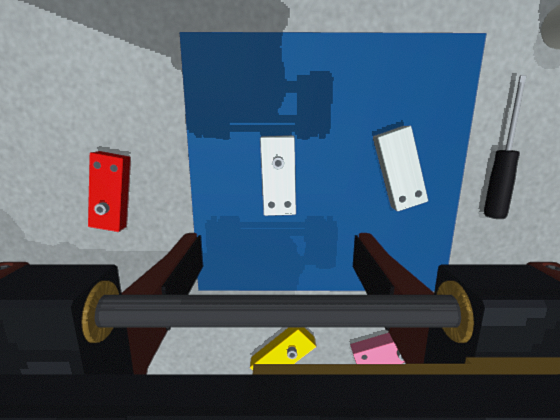

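Wrist view: the target bar is at (262–296, 136–215), with the bushing at (278,162) and its dots at (271,205) and (287,205). The plain bar is at (400,168) and the red look-alike at (109,190).

```bash
cat >> h.py <<'E'
def barmask(C,roi,lo=150):
    x,y,w,h=roi; m=np.zeros(C[0].shape[:2],np.uint8)
    hsv=cv2.cvtColor(C[0],cv2.COLOR_RGB2HSV)
    m[y:y+h,x:x+w]=cv2.inRange(hsv,(0,0,lo),(180,60,255))[y:y+h,x:x+w]
    return max(cv2.findContours(m,cv2.RETR_EXTERNAL,cv2.CHAIN_APPROX_NONE)[0],key=cv2.contourArea)
E
python3 - <<'E'
from h import *
C=cam("wrist");S=cam("scene");T=cam("top")
c=barmask(C,(240,115,80,120)); b=cv2.boxPoints(cv2.minAreaRect(c)); print(b.round(1).tolist())
for z in(.022,.026): 
    P=np.array([onz(C,*p,z) for p in b])[:,:2]; ctr=P.mean(0)
    e=[P[1]-P[0],P[2]-P[1]]; e.sort(key=np.linalg.norm)
    print(z,ctr.round(4),[np.linalg.norm(v).round(4) for v in e],np.degrees(np.arctan2(e[1][1],e[1][0])).round(2))
print("bush",onz(C,278,162,.031),tri([ray(C,278,162),ray(T,328.2,235),ray(S,233,267)]),tri([ray(C,278,162),ray(S,233,267)]))
for d in((271,205),(287,205)):print("dot",onz(C,*d,.022))
E
```

```text
[[259.8999938964844, 137.0], [293.8999938964844, 136.39999389648438], [295.3999938964844, 214.5], [261.3999938964844, 215.10000610351562]]
0.022 [ 0.4764 -0.1981] [np.float64(0.04), np.float64(0.0959)] -87.93
0.026 [ 0.4764 -0.1975] [np.float64(0.0395), np.float64(0.0948)] -87.93
bush [ 0.47667378 -0.17878529  0.031     ] [ 0.47721303 -0.18011482  0.02507793] [ 0.4771664  -0.17887891  0.02442708]
dot [ 0.46812042 -0.23336344  0.022     ]
dot [ 0.48808054 -0.23330635  0.022     ]
```

Call:
{"fn": "servo_tool", "kwargs": {"plan": [0.86, 0.37, 0.19, 0, 0, 0, 1, 0.86, 0.37, 0.19, 0, 0, 0, 1, 0.86, 0.37, 0.19, 0, 0, 0, 1, 0.86, 0.37, 0.19, 0, 0, 0, 1, 0.86, 0.37, 0.19, 0, 0, 0, 1, 0.86, 0.37, 0.19, 0, 0, 0, 1, 0.86, 0.37, 0.19, 0, 0, 0, 1, 0.86, 0.37, 0.19, 0, 0, 0, 1, 0, 0, 0.2, 0, 0, -1, 1, 0, 0, 0.2, 0, 0, -1, 1, 0, 0, 0.2, 0, 0, -1, 1, 0, 0, 0.2, 0, 0, -1, 1, 0, 0, 0.2, 0, 0, -1, 1, 0, 0, 0, 0, 1, 0, 1, 0, 0, 0, 0, 1, 0, 1, 0, 0, 0, 0, 1, 0, 1, 0, 0, 0, 0, 1, 0, 1, 0, 0, 0, 0, 1, 0, 1, 0, 0, 0, 0, 1, 0, 1, 0, 0, 0, 0, 0.67, 0, 1]}}

```text
t: 4.55
ee_pos: [0.5956, 0.0655, 0.1102]
orientation: [0.469, 0.813, 0.172, -0.298]
ft_force: [-1.2, -1.0, -0.0]
width: 0.0877
grip_force: 0.0
```

Call:
{"fn": "servo_tool", "kwargs": {"plan": [0, 0, 0, 0, 0, 0, 1, 0, 0, 0, 0, 0, 0, 1]}}

```text
t: 4.72
ee_pos: [0.5947, 0.0673, 0.11]
orientation: [0.469, 0.814, 0.17, -0.297]
ft_force: [1.0, 0.0, -0.3]
width: 0.0878
grip_force: 0.0
```

Run:
```python
from h import *
st()
C=cam("wrist");save(cv2.resize(C[0],(784,588),interpolation=cv2.INTER_CUBIC),"w2.png");np.save("w2.npy",C[0])
print("center",-C[2].T@C[3],C[2][2])
```

```text
t 4.72 p [0.5947 0.0673 0.11  ] q [ 0.56  0.86 -0.75  1.53 -0.08  1.25  0.48] F [ 1.   0.  -0.3] w 0.0878 g 0.0
X [-0.384  0.663  0.643] Y [ 0.865  0.503 -0.002] Z [-0.324  0.555 -0.766]
center [0.62224409 0.01899228 0.28816956] [-0.21435676  0.36475948 -0.90609144]
```

View pics/w2.png

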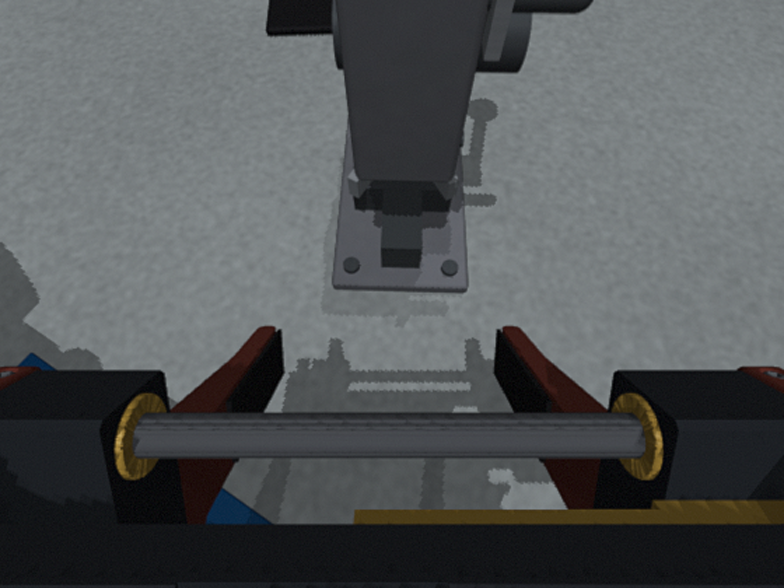

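The wrist view looks at the press from the front. The base plate's front edge runs (333,289)–(467,290), the rail's front top edge (381,249)–(421,249), and the head's lower front edge (357,180)–(460,181), in 1.4× pixels.

Run:
```python
from h import *
C=cam("wrist");g=cv2.cvtColor(C[0],cv2.COLOR_RGB2GRAY)
f=lambda x,y,z:onz(C,(x+.5)/1.4-.5,(y+.5)/1.4-.5,z)[:2]
for n,a,b,z,w in(("base",(333,287),(467,289),.012,.1),("rail",(381,249),(421,249),.04,.028),("head",(357,180),(460,181),.095,.056)):
    A,B=f(*a,z),f(*b,z);d=B-A;m=(A+B)/2
    print(n,m.round(4),"w",np.linalg.norm(d).round(4),"yawx",(np.degrees(np.arctan2(d[1],d[0]))+90).round(2))
save(cv2.resize(g[100:220,220:350],(780,720),interpolation=cv2.INTER_CUBIC)[:600],"w2c.png")
# sides of base plate
print("gray cols row 195:",g[195,225:350:1].tolist())
print("row 165:",g[165,225:350].tolist())
print("col 287 rows 120-220:",g[120:220,287].tolist())
```

```text
base [0.5638 0.1361] w 0.0972 yawx 119.32
rail [0.5558 0.1503] w 0.0273 yawx 120.26
head [0.5516 0.1635] w 0.0594 yawx 119.55
gray cols row 195: [129, 132, 132, 133, 134, 131, 123, 111, 113, 114, 115, 109, 72, 75, 85, 87, 88, 86, 89, 90, 82, 46, 34, 39, 42, 43, 41, 33, 34, 47, 76, 88, 86, 86, 86, 86, 86, 87, 86, 86, 87, 86, 86, 88, 87, 85, 88, 87, 86, 87, 88, 88, 87, 88, 88, 88, 87, 87, 88, 87, 87, 84, 86, 87, 88, 88, 87, 88, 90, 87, 88, 87, 88, 86, 92, 100, 99, 100, 101, 103, 102, 102, 101, 101, 101, 99, 101, 102, 102, 84, 34, 50, 63, 65, 63, 63, 64, 67, 66, 61, 60, 80, 103, 104, 103, 104, 98, 79, 92, 131, 129, 126, 121, 121, 125, 127, 129, 129, 129, 131, 131, 132, 130, 127, 125]
row 165: [131, 133, 133, 134, 133, 132, 132, 129, 122, 115, 113, 117, 120, 119, 111, 76, 77, 86, 87, 88, 88, 87, 87, 87, 87, 88, 87, 88, 89, 88, 90, 90, 90, 88, 91, 91, 88, 88, 88, 89, 88, 87, 88, 89, 90, 89, 86, 61, 54, 52, 52, 51, 51, 51, 53, 53, 53, 50, 52, 51, 52, 53, 54, 53, 52, 51, 52, 52, 52, 52, 53, 52, 53, 52, 52, 55, 66, 67, 65, 84, 83, 88, 88, 83, 77, 88, 86, 84, 71, 86, 88, 86, 86, 87, 86, 85, 87, 98, 102, 101, 102, 100, 102, 101, 101, 92, 88, 125, 130, 129, 129, 128, 129, 130, 127, 126, 128, 130, 130, 132, 133, 133, 131, 130, 129]
col 287 rows 120-220: [50, 50, 48, 50, 50, 51, 49, 50, 50, 50, 48, 39, 33, 31, 31, 28, 32, 29, 31, 30, 31, 28, 34, 30, 31, 30, 31, 31, 31, 32, 29, 30, 29, 30, 33, 35, 55, 53, 53, 52, 54, 51, 54, 52, 52, 54, 53, 54, 53, 52, 52, 53, 53, 52, 52, 52, 52, 53, 53, 46, 31, 33, 33, 31, 33, 29, 31, 31, 33, 33, 33, 33, 39, 68, 88, 86, 87, 86, 86, 88, 86, 85, 87, 85, 86, 83, 77, 58, 51, 59, 101, 115, 114, 112, 114, 114, 117, 117, 116, 115]
```

View pics/w2c.png

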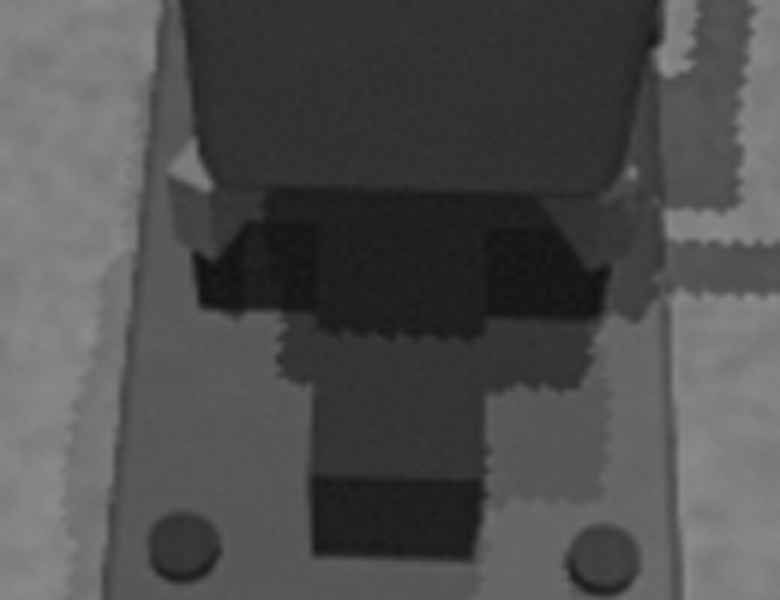

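Call:
{"fn": "servo_tool", "kwargs": {"plan": [-0.3, -0.7, -0.7, 0, 0, 0, 1, -0.3, -0.7, -0.7, 0, 0, 0, 1, -0.3, -0.6, -0.6, 0, 0, 0, 1, 0, 0, 0, 0, 0, 0, 1, 0, 0, 0, 0, 0, 0, 1]}}

```text
t: 5.23
ee_pos: [0.566, -0.0416, 0.1509]
orientation: [0.469, 0.815, 0.17, -0.294]
ft_force: [0.4, 0.2, 0.5]
width: 0.088
grip_force: 0.0
```

Run:
```python
from h import *
st()
C=cam("wrist");np.save("w3.npy",C[0]);
A=np.array([0.5265,0.2025]);a=np.radians(119.7);x=np.array([np.cos(a),np.sin(a)]);y=np.array([-x[1],x[0]])
p=proj(C,[*(A-.055*x),.04]);print(p)
u,v=int(p[0])-65,int(p[1])-50;print("origin",u,v)
save(cv2.resize(C[0][v:v+100,u:u+130],(780,600),interpolation=cv2.INTER_CUBIC),"w3c.png")
import pickle;pickle.dump(C,open("w3.pkl","wb"))
```

```text
t 5.23 p [ 0.566  -0.0416  0.1509] q [ 0.71  0.8  -0.75  1.51 -0.06  1.39  0.59] F [0.4 0.2 0.5] w 0.0880 g 0.0
X [-0.387  0.664  0.639] Y [0.864 0.503 0.001] Z [-0.321  0.553 -0.769]
[351.90969021 131.32661211]
origin 286 81
```

View pics/w3c.png

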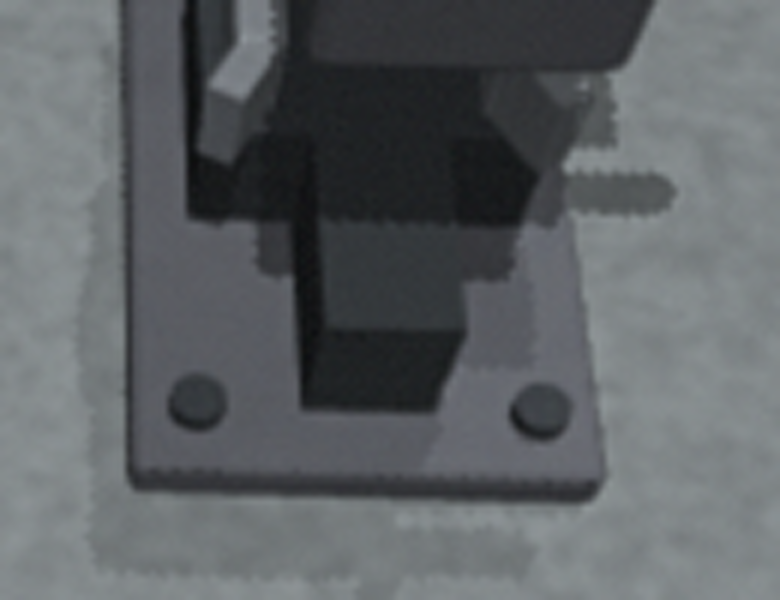

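Second view (6× crop, origin (286,81)): the rail's front top corners are (325,328) and (466,330), the bolts (197,397) and (541,408), and the base corners (132,472) and (603,478). In view 1 (6×, origin (220,100)) the rail corners are (312,477) and (484,480), and the bolts (183,541) and (603,553).

Run:
```python
from h import *
import pickle
C2=pickle.load(open("w3.pkl","rb"))
c=read_camera("wrist");T=np.eye(4);T[:3,:3]=R.from_matrix(np.array([[-.384,.663,.643],[.865,.503,-.002],[-.324,.555,-.766]]).T).as_matrix();T[:3,3]=[.5947,.0673,.11]
W=np.linalg.inv(T@np.array(c["tool_from_camera"]));C1=(None,C2[1],W[:3,:3],W[:3,3])
f1=lambda x,y:ray(C1,220+(x+.5)/6-.5,100+(y+.5)/6-.5)
f2=lambda x,y:ray(C2,286+(x+.5)/6-.5,81+(y+.5)/6-.5)
P={}
for n,a,b in(("railL",(312,477),(325,328)),("railR",(484,480),(466,330)),("rbL",(314,553),(302,410)),("rbR",(472,557),(436,411)),("boltL",(183,541),(197,397)),("boltR",(603,553),(541,408))):
    P[n]=tri([f1(*a),f2(*b)]);print(n,P[n].round(4))
for a,b in(("railL","railR"),("rbL","rbR"),("boltL","boltR")):
    d=(P[b]-P[a]);print(a,((P[a]+P[b])/2).round(4),np.linalg.norm(d).round(4),np.degrees(np.arctan2(d[1],d[0])).round(2)+90)
def onp(r,z): o,d=r;return (o+d*(z-o[2])/d[2])[:2]
for nm,f,L in(("v1",f1,[((312,477),(484,480),.04),((183,541),(603,553),.016)]),("v2",f2,[((325,328),(466,330),.04),((197,397),(541,408),.016),((132,472),(603,478),.012)])):
    for a,b,z in L:
        A,B=onp(f(*a),z),onp(f(*b),z);d=B-A;print(nm,z,((A+B)/2).round(4),np.linalg.norm(d).round(4),(np.degrees(np.arctan2(d[1],d[0]))+90).round(2))
```

```text
railL [0.5451 0.1389 0.0432]
railR [0.5691 0.1507 0.0453]
rbL [0.545  0.1391 0.0165]
rbR [0.5695 0.1496 0.0208]
boltL [0.5254 0.1288 0.0194]
boltR [0.588  0.1614 0.0205]
railL [0.5571 0.1448 0.0443] 0.0268 115.99
rbL [0.5573 0.1444 0.0187] 0.027 113.35
boltL [0.5567 0.1451 0.0199] 0.0705 117.53
v1 0.04 [0.5569 0.1465] 0.0271 118.9
v1 0.016 [0.5564 0.1467] 0.0714 118.21
v2 0.04 [0.5558 0.149 ] 0.0278 119.15
v2 0.016 [0.5557 0.1485] 0.0718 117.93
v2 0.012 [0.5626 0.1348] 0.0977 119.29
```

Call:
{"fn": "servo_tool", "kwargs": {"plan": [-0.53, -0.61, -0.16, 0, 0, 0, 1, -0.53, -0.61, -0.16, 0, 0, 0, 1, -0.53, -0.61, -0.16, 0, 0, 0, 1, -0.53, -0.61, -0.16, 0, 0, 0, 1, -0.53, -0.61, -0.16, 0, 0, 0, 1, -0.53, -0.61, -0.16, 0, 0, 0, 1, -0.53, -0.61, -0.16, 0, 0, 0, 1, -0.53, -0.61, -0.16, 0, 0, 0, 1, 0, 0, 0, -0.6, 0, 0.72, 1, 0, 0, 0, -0.6, 0, 0.72, 1, 0, 0, 0, -0.6, 0, 0.72, 1, 0, 0, 0, -0.6, 0, 0.72, 1, 0, 0, 0, -0.6, 0, 0.72, 1, 0, 0, 0, 0, 0, 0, 1, 0, 0, 0, 0, 0, 0, 1]}}

```text
t: 6.58
ee_pos: [0.479, -0.278, 0.0799]
orientation: [0.65, 0.678, 0.236, -0.247]
ft_force: [0.7, -0.0, -0.3]
width: 0.0874
grip_force: 0.0
```

```bash
cat >> h.py <<'E'
def togo(p):
    s,M=st(); d=M.T@(np.asarray(p)-s["ee_pos"]); print("togo units",(d/.04).round(3)); return d
E
python3 - <<'E'
from h import *
import pickle
C=cam("wrist");save(C[0],"w4.png")
c=barmask(C,(150,60,260,260))
b=cv2.boxPoints(cv2.minAreaRect(c)); print(b.round(1).tolist(),cv2.contourArea(c))
ap=cv2.approxPolyDP(c,4,True)[:,0]
P=np.array([onz(C,*p,.022) for p in ap]);print(ap.tolist(),P.round(4).tolist())
togo([.4776,-.2349,.0286])
C2=pickle.load(open("w3.pkl","rb"))
f2=lambda x,y,z:onz(C2,286+(x+.5)/6-.5,81+(y+.5)/6-.5,z)
for a,b,z in(((131,440),(122,20),.012),((598,440),(567,230),.012),((325,328),(318,230),.04),((466,330),(458,230),.04)):
    d=f2(*b,z)-f2(*a,z);print("side",np.degrees(np.arctan2(d[1],d[0])).round(2),np.linalg.norm(d).round(3))
E
```

```text
[[150.0, 60.0], [409.0, 60.0], [409.0, 242.0], [150.0, 242.0]] 5262.5
[[150, 242], [191, 64], [409, 70], [409, 60], [150, 60]] [[0.3724, -0.2615, 0.022], [0.3724, -0.0555, 0.022], [0.6119, -0.0554, 0.022], [0.6141, -0.0398, 0.022], [0.3256, -0.051, 0.022]]
t 6.63 p [ 0.4798 -0.2777  0.08  ] q [ 1.11  0.83 -0.62  1.59 -0.12  1.26  0.67] F [-0.3  0.1 -0.3] w 0.0878 g 0.0
X [-0.033  0.765  0.643] Y [ 0.999  0.044 -0.001] Z [-0.029  0.642 -0.766]
togo units [-0.005 -0.008  1.674]
side 118.79 0.119
side 118.64 0.056
side 118.5 0.025
side 117.03 0.025
```

Run:
```python
from h import *
C=cam("wrist")
pts=np.array([proj(C,[.4765+dx,-.198+dy,.022]) for dx in(-.03,.03) for dy in(-.06,.06)]);x0,y0=pts.min(0).astype(int);x1,y1=pts.max(0).astype(int);print(x0,y0,x1,y1)
c=barmask(C,(x0,y0,x1-x0,y1-y0)); b=cv2.approxPolyDP(c,4,True)[:,0]; print(b.tolist())
P=np.array([onz(C,*p,.022) for p in b]);print(P.round(4).tolist(),P.mean(0).round(4))
```

```text
239 125 312 244
[[261, 134], [256, 225], [303, 227], [300, 135]]
[[0.4568, -0.148, 0.022], [0.4589, -0.2427, 0.022], [0.4983, -0.2429, 0.022], [0.4947, -0.1476, 0.022]] [ 0.4772 -0.1953  0.022 ]
```

Call:
{"fn": "servo_tool", "kwargs": {"plan": [0, 0, 0.6, 0, 0, 0, 1, 0, 0, 0.6, 0, 0, 0, 1, 0, 0, 0.3, 0, 0, 0, 1, 0, 0, 0.17, 0, 0, 0, 1, 0, 0, 0, 0, 0, 0, 1, 0, 0, 0, 0, 0, 0, 1]}}

```text
t: 7.18
ee_pos: [0.478, -0.2367, 0.0286]
orientation: [0.652, 0.677, 0.237, -0.247]
ft_force: [0.2, -0.5, 0.4]
width: 0.0877
grip_force: 0.0
```

Call:
{"fn": "servo_tool", "kwargs": {"plan": [0, 0, 0, 0, 0, 0, -1, 0, 0, 0, 0, 0, 0, -1, 0, 0, 0, 0, 0, 0, -1, 0, 0, 0, 0, 0, 0, -1, 0, 0, 0, 0, 0, 0, -1, 0, 0, 0, 0, 0, 0, -1, 0, 0, 0, 0, 0, 0, -1, 0, 0, 0, 0, 0, 0, -1]}}

```text
t: 7.85
ee_pos: [0.4773, -0.2366, 0.0284]
orientation: [0.652, 0.677, 0.237, -0.247]
ft_force: [0.3, -0.4, 0.3]
width: 0.0377
grip_force: 0.0
```

Call:
{"fn": "servo_tool", "kwargs": {"plan": [0, 0, 0, 0, 0, 0, -1, 0, 0, 0, 0, 0, 0, -1]}}

```text
t: 8.02
ee_pos: [0.4773, -0.2366, 0.0283]
orientation: [0.652, 0.677, 0.237, -0.247]
ft_force: [-0.2, 0.3, 0.1]
width: 0.0244
grip_force: 0.0
```

Run:
```python
from h import *
st();C=cam("wrist");S=cam("scene");T=cam("top")
f=lambda im,x,y,w,h:cv2.resize(im[y:y+h,x:x+w],(400,300),interpolation=cv2.INTER_CUBIC)
save(np.hstack([cv2.resize(C[0],(400,300)),f(S[0],170,220,120,90)]),"w5.png")
```

```text
t 8.02 p [ 0.4773 -0.2366  0.0283] q [ 1.08  0.87 -0.62  1.68 -0.11  1.12  0.67] F [-0.2  0.3  0.1] w 0.0244 g 0.0
X [-0.028  0.766  0.643] Y [ 0.999  0.038 -0.002] Z [-0.026  0.642 -0.766]
```

View pics/w5.png

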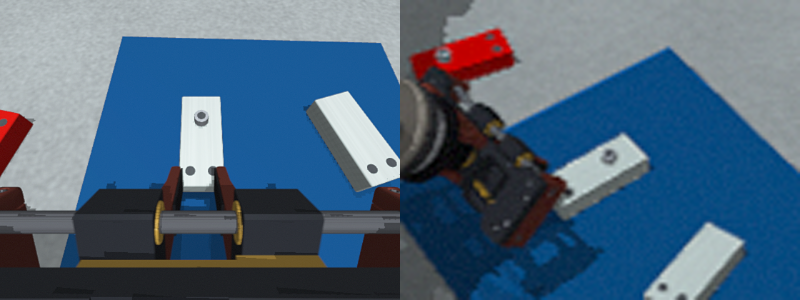

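Both views show the fingertips around or behind the bar's dotted end, with the gap at (182–218,170) in the left crop. The bar itself has not moved. I'll check where the fingertips project to.

Run:
```python
from h import *
s,M=st();c=read_camera("wrist");Tc=np.array(c["tool_from_camera"]);print(Tc.round(4).tolist())
K=np.array(c["K"]);I=np.linalg.inv(Tc)
for p in[(10,12,25),(10,-12,25),(-10,12,25),(10,12,6),(10,12,-15),(10,12,-35),(0,44,25)]:
    q=K@(I[:3,:3]@(np.array(p)/1e3)+I[:3,3]);print(p,(q[:2]/q[2]).round(1),((q[:2]/q[2])*400/560).round(1))
C=cam("wrist");T=cam("top")
save(np.hstack([cv2.resize(C[0][190:340,190:370],(480,400),interpolation=cv2.INTER_CUBIC)]),"w6.png")
```

```text
t 8.17 p [ 0.4773 -0.2366  0.0283] q [ 1.08  0.87 -0.62  1.68 -0.11  1.12  0.67] F [-0.7 -0.5  1.4] w 0.0127 g 0.0
X [-0.028  0.766  0.643] Y [ 0.999  0.038 -0.002] Z [-0.026  0.642 -0.766]
[[-0.0012, -0.9659, -0.259, 0.0716], [1.0, -0.001, -0.0009, -0.0012], [0.0006, -0.259, 0.9659, -0.1726], [0.0, 0.0, 0.0, 1.0]]
(10, 12, 25) [296.9 217.5] [212.  155.3]
(10, -12, 25) [261.9 217.5] [187.1 155.4]
(-10, 12, 25) [296.4 244.7] [211.7 174.8]
(10, 12, 6) [298.7 226.5] [213.4 161.8]
(10, 12, -15) [301.3 238.8] [215.2 170.6]
(10, 12, -35) [304.4 253.7] [217.4 181.2]
(0, 44, 25) [342.7 231.2] [244.8 165.1]
```

View pics/w6.png

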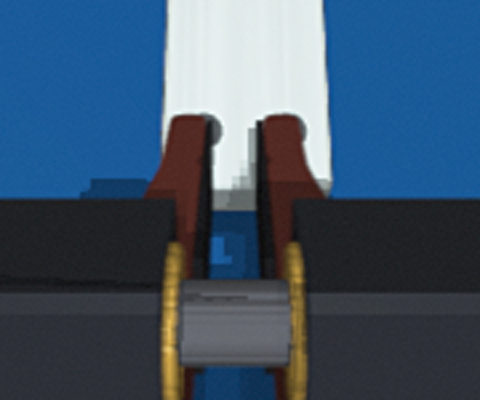

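Call:
{"fn": "servo_tool", "kwargs": {"plan": [0, 0, 0, 0, 0, 0, 1, 0, 0, 0, 0, 0, 0, 1, 0, 0, 0, 0, 0, 0, 1, 0, 0, 0, 0, 0, 0, 1, 0, 0, 0, 0, 0, 0, 1, 0, 0, 0, 0, 0, 0, 1, 0, 0, 0, 0, 0, 0, 1, 0, 0, 0, 0, 0, 0, 1, 0, 0, 0, 0, 0, 0, 1, 0, 0, 0, 0, 0, 0, 1, 0, 0, 0.05, 0, 0, 0, 1, 0, 0, 0.05, 0, 0, 0, 1, 0, 0, 0.05, 0, 0, 0, 1, 0, 0, 0, 0, 0, 0, 1]}}

```text
t: 9.48
ee_pos: [0.4769, -0.2322, 0.0234]
orientation: [0.652, 0.677, 0.237, -0.247]
ft_force: [0.3, -0.4, -0.3]
width: 0.0869
grip_force: 0.0
```

Call:
{"fn": "servo_tool", "kwargs": {"plan": [0, 0, 0.05, 0, 0, 0, 1, 0, 0, 0.05, 0, 0, 0, 1, 0, 0, 0.05, 0, 0, 0, 1, 0, 0, 0, 0, 0, 0, 1]}}

```text
t: 9.82
ee_pos: [0.4768, -0.2284, 0.0189]
orientation: [0.652, 0.677, 0.237, -0.247]
ft_force: [0.3, -0.4, 0.3]
width: 0.0876
grip_force: 0.0
```

Call:
{"fn": "servo_tool", "kwargs": {"plan": [0, 0, 0.08, 0, 0, 0, 1, 0, 0, 0.08, 0, 0, 0, 1, 0, 0, 0, 0, 0, 0, 1]}}

```text
t: 10.07
ee_pos: [0.4765, -0.224, 0.0138]
orientation: [0.652, 0.677, 0.237, -0.247]
ft_force: [-0.4, 0.3, 0.4]
width: 0.0879
grip_force: 0.0
```

Call:
{"fn": "servo_tool", "kwargs": {"plan": [0, 0, 0.08, 0, 0, 0, 1, 0, 0, 0.08, 0, 0, 0, 1, 0, 0, 0.06, 0, 0, 0, 1, 0, 0, 0, 0, 0, 0, 1]}}

```text
t: 10.4
ee_pos: [0.4763, -0.2184, 0.0071]
orientation: [0.652, 0.677, 0.237, -0.247]
ft_force: [-0.6, 0.2, -0.3]
width: 0.0878
grip_force: 0.0
```

Call:
{"fn": "servo_tool", "kwargs": {"plan": [0, 0, 0.08, 0, 0, 0, 1, 0, 0, 0.06, 0, 0, 0, 1, 0, 0, 0, 0, 0, 0, 1]}}

```text
t: 10.65
ee_pos: [0.4762, -0.215, 0.0029]
orientation: [0.652, 0.677, 0.237, -0.247]
ft_force: [0.3, -0.3, 0.2]
width: 0.0878
grip_force: 0.0
```

Call:
{"fn": "servo_tool", "kwargs": {"plan": [0, 0, 0.07, 0, 0, 0, 1, 0, 0, 0.07, 0, 0, 0, 1, 0, 0, 0, 0, 0, 0, 1]}}

```text
t: 10.9
ee_pos: [0.4767, -0.2146, 0.0011]
orientation: [0.653, 0.677, 0.236, -0.246]
ft_force: [-5.7, -9.2, 20.2]
width: 0.0874
grip_force: 10.1
```

Call:
{"fn": "servo_tool", "kwargs": {"plan": [0, 0, -0.08, 0, 0, 0, 1, 0, 0, -0.06, 0, 0, 0, 1, 0, 0, 0, 0, 0, 0, -1, 0, 0, 0, 0, 0, 0, -1, 0, 0, 0, 0, 0, 0, -1, 0, 0, 0, 0, 0, 0, -1, 0, 0, 0, 0, 0, 0, -1, 0, 0, 0, 0, 0, 0, -1, 0, 0, 0, 0, 0, 0, -1, 0, 0, 0, 0, 0, 0, -1, 0, 0, 0, 0, 0, 0, -1]}}

```text
t: 11.82
ee_pos: [0.4766, -0.2156, 0.0032]
orientation: [0.652, 0.677, 0.237, -0.247]
ft_force: [1.2, -0.2, 0.1]
width: 0.0401
grip_force: 29.9
```

Call:
{"fn": "servo_tool", "kwargs": {"plan": [0, 0, 0, 0, 0, 0, -1, 0, 0, 0, 0, 0, 0, -1]}}

```text
t: 11.98
ee_pos: [0.4765, -0.2156, 0.0031]
orientation: [0.652, 0.677, 0.237, -0.247]
ft_force: [1.2, 0.6, -0.8]
width: 0.0398
grip_force: 29.9
```

Call:
{"fn": "servo_tool", "kwargs": {"plan": [0.35, 0, -0.42, 0, 0, 0, -1, 0.35, 0, -0.42, 0, 0, 0, -1, 0.35, 0, -0.42, 0, 0, 0, -1, 0.35, 0, -0.42, 0, 0, 0, -1, 0.6, 0.37, 0.5, 0, 0, 0, -1, 0.6, 0.37, 0.5, 0, 0, 0, -1, 0.6, 0.37, 0.5, 0, 0, 0, -1, 0.6, 0.37, 0.5, 0, 0, 0, -1, 0.6, 0.37, 0.5, 0, 0, 0, -1, 0.6, 0.37, 0.5, 0, 0, 0, -1, 0.6, 0.37, 0.5, 0, 0, 0, -1, 0.6, 0.37, 0.5, 0, 0, 0, -1, 0.6, 0.37, 0.5, 0, 0, 0, -1, 0, 0, 0, 0.57, 0, -0.68, -1, 0, 0, 0, 0.57, 0, -0.68, -1, 0, 0, 0, 0.57, 0, -0.68, -1, 0, 0, 0, 0.57, 0, -0.68, -1, 0, 0, 0, 0.57, 0, -0.68, -1, 0, 0, 0, 0, 0, 0, -1, 0, 0, 0, 0, 0, 0, -1]}}

```text
t: 13.65
ee_pos: [0.5991, 0.071, 0.0909]
orientation: [0.479, 0.808, 0.174, -0.295]
ft_force: [-0.0, -0.3, -1.7]
width: 0.0396
grip_force: 29.9
```

Run:
```python
from h import *
import pickle
s,M=st();C=cam("wrist");pickle.dump(C,open("w7.pkl","wb"));p=s["ee_pos"]
xh=M[:,0].copy();xh[2]=0;xh/=np.linalg.norm(xh);print("yaw",np.degrees(np.arctan2(xh[1],xh[0])))
y=np.array([-xh[1],xh[0],0]);top=p[2]-.0031+.022
cen=p+.0186*xh
# predicted corners of top face
for a,b in((.048,.02),(.048,-.02),(-.048,.02),(-.048,-.02)):
    q=cen+a*xh+b*y;q[2]=top;print("pred",proj(C,q).round(1))
q=cen+.018*xh;q[2]=top+.009;print("bush pred",proj(C,q).round(1))
c=barmask(C,(200,60,160,200),170);print(cv2.approxPolyDP(c,3,True)[:,0].tolist(),cv2.contourArea(c))
A=np.array([.5269,.2008,0]);xp=np.array([-.480,.877,0]);yp=np.array([-xp[1],xp[0],0])
for n,a,b,z in(("railR",-60,-14,40),("railL",-60,14,40),("baseR",-75,-50,12),("baseL",-75,50,12)):print(n,proj(C,A+a/1e3*xp+b/1e3*yp+[0,0,z/1e3]).round(1))
```

```text
t 13.65 p [0.5991 0.071  0.0909] q [ 0.55  0.88 -0.74  1.53 -0.08  1.21  0.47] F [-0.  -0.3 -1.7] w 0.0396 g 29.9
X [-0.367  0.672  0.644] Y [ 0.877  0.481 -0.002] Z [-0.311  0.564 -0.765]
yaw 118.65764190405906
pred [248.  138.8]
pred [309.5 138.7]
pred [240.2 289.9]
pred [317.7 289.9]
bush pred [278.8 171. ]
[[251, 137], [242, 258], [249, 259], [253, 252], [261, 251], [267, 259], [287, 259], [292, 252], [310, 259], [308, 138]] 7542.0
railR [293.1 167.7]
railL [261.7 167.7]
baseR [329.8 196.8]
baseL [225.1 196.9]
```

Run:
```python
from h import *
import pickle
C=pickle.load(open("w7.pkl","rb"));g=cv2.cvtColor(C[0],cv2.COLOR_RGB2GRAY).astype(float)
for r in(142,150,165,200,220,240):
    a=g[r,225:340];d=np.diff(a)
    print(r,225+np.argmax(d[:50])+.5,225+60+np.argmin(d[60:])+.5,a[::6].astype(int).tolist())
print("col279",g[125:145,279].astype(int).tolist())
print("col 279 bushing",g[150:190:1,279].astype(int).tolist());print(g[171,255:305].astype(int).tolist())
# pred edges for tilt hypotheses: pitch about grip
s,M=st();p=s["ee_pos"];xh=M[:,0].copy();xh[2]=0;xh/=np.linalg.norm(xh);y=np.array([-xh[1],xh[0],0]);z=np.array([0,0,1.])
piv=p-.013*xh*0+np.array([0,0,.010])-.013*xh
for deg in(0,3,6,10):
    a=np.radians(deg);f=lambda X,Y,Z:(lambda v:piv+Y*y+(v[0]*np.cos(a)+v[1]*np.sin(a))*xh+(-v[0]*np.sin(a)+v[1]*np.cos(a))*z)((X+.0186+.013,Z-.0131))
    print(deg,[proj(C,f(X,Y,Z)).round(1).tolist() for X,Y,Z in((.048,.02,.022),(.048,-.02,.022),(.018,0,.031),(-.02,.02,.022),(-.02,-.02,.022))])
```

```text
142 248.5 310.5 [125, 78, 90, 91, 155, 162, 169, 170, 170, 169, 173, 168, 168, 171, 161, 103, 103, 126, 133, 133]
150 247.5 310.5 [112, 79, 90, 89, 157, 163, 172, 173, 170, 168, 172, 168, 170, 174, 167, 100, 104, 128, 128, 129]
165 246.5 311.5 [117, 87, 88, 88, 173, 167, 175, 165, 66, 66, 106, 169, 172, 173, 173, 90, 101, 88, 135, 127]
200 244.5 312.5 [116, 54, 55, 52, 172, 170, 172, 178, 172, 173, 176, 173, 175, 175, 177, 47, 48, 57, 133, 127]
220 243.5 312.5 [119, 127, 125, 137, 172, 174, 176, 179, 173, 175, 179, 175, 175, 175, 177, 128, 133, 133, 128, 136]
240 241.5 313.5 [32, 37, 27, 170, 174, 176, 178, 179, 174, 177, 179, 176, 178, 174, 178, 18, 35, 36, 138, 127]
col279 [32, 31, 32, 29, 33, 31, 32, 30, 31, 28, 33, 84, 168, 171, 169, 168, 168, 169, 169, 169]
col 279 bushing [168, 168, 168, 171, 169, 170, 170, 169, 147, 134, 140, 136, 63, 63, 64, 66, 64, 65, 65, 66, 66, 63, 60, 76, 141, 142, 143, 147, 128, 73, 72, 74, 75, 72, 68, 90, 154, 169, 174, 173]
[168, 167, 168, 169, 170, 176, 174, 170, 168, 171, 177, 167, 93, 117, 140, 141, 144, 142, 108, 70, 58, 61, 61, 62, 63, 63, 65, 61, 65, 78, 121, 143, 141, 138, 124, 89, 145, 173, 168, 170, 172, 172, 171, 171, 169, 169, 172, 173, 175, 173]
t 13.70 p [0.5986 0.0703 0.0909] q [ 0.55  0.88 -0.74  1.54 -0.08  1.21  0.47] F [-0.1 -0.  -2.4] w 0.0400 g 29.9
X [-0.366  0.672  0.643] Y [ 0.877  0.48  -0.002] Z [-0.31   0.564 -0.766]
0 [[247.0, 139.3], [308.5, 139.3], [277.7, 171.6], [241.5, 238.9], [313.6, 239.0]]
3 [[247.6, 142.8], [307.9, 142.8], [277.7, 172.7], [241.7, 238.5], [313.5, 238.6]]
6 [[248.2, 146.4], [307.4, 146.4], [277.7, 174.0], [241.8, 238.1], [313.3, 238.3]]
10 [[248.9, 151.4], [306.7, 151.5], [277.7, 176.0], [242.1, 237.8], [313.1, 237.9]]
```

Call:
{"fn": "servo_tool", "kwargs": {"plan": [-0.32, 0, 0.38, 0, 0, 0, -1, -0.32, 0, 0.38, 0, 0, 0, -1, 0.22, 0, 0.18, 0, 0, 0, -1, 0.22, 0, 0.19, 0, 0, 0, -1, 0.22, 0, 0.18, 0, 0, 0, -1, 0.22, 0, 0.19, 0, 0, 0, -1, 0.22, 0, 0.19, 0, 0, 0, -1, -0.06, 0, 0.08, 0, 0, 0, -1, 0, 0, 0, 0, 0, 0, -1, 0, 0, 0, 0, 0, 0, -1]}}

```text
t: 14.53
ee_pos: [0.5714, 0.1204, 0.0473]
orientation: [0.479, 0.809, 0.173, -0.295]
ft_force: [-1.0, -0.6, -2.9]
width: 0.0399
grip_force: 29.9
```

```bash
cat >> h.py <<'E'
def pf(p,A=(.5269,.2008),a=118.7):
    d=np.asarray(p)[:2]-A;a=np.radians(a);return np.array([d@[np.cos(a),np.sin(a)],d@[-np.sin(a),np.cos(a)],p[2]]).round(4)
E
python3 -c "
from h import *
s,M=st();print(pf(s['ee_pos']))
xp=np.array([-.480,.877,0]);print('xp',M.T@xp,'yp',M.T@[-.877,-.48,0],'z',M.T@[0,0,1])"
```

```text
t 14.53 p [0.5714 0.1204 0.0473] q [ 0.51  0.91 -0.75  1.64 -0.08  1.06  0.45] F [-1.  -0.6 -2.9] w 0.0399 g 29.9
X [-0.368  0.672  0.643] Y [ 0.876  0.481 -0.002] Z [-0.31   0.563 -0.766]
[-0.0919 -0.0004  0.0473]
xp [0.76594181 0.00156727 0.64254158] yp [ 1.96434569e-04 -9.99762023e-01  2.20442502e-03] z [ 0.64269484 -0.00156298 -0.76612068]
```

Call:
{"fn": "servo_tool", "kwargs": {"plan": [-0.03, 0, 0.04, 0, 0, 0, -1, 0.1, 0, 0.08, 0, 0, 0, -1, 0.1, 0, 0.08, 0, 0, 0, -1, 0.1, 0, 0.08, 0, 0, 0, -1, 0.1, 0, 0.08, 0, 0, 0, -1, 0.1, 0, 0.08, 0, 0, 0, -1, 0, 0, 0, 0, 0, 0, -1]}}

```text
t: 15.12
ee_pos: [0.5577, 0.145, 0.0465]
orientation: [0.478, 0.809, 0.174, -0.296]
ft_force: [0.4, 0.6, -1.5]
width: 0.0397
grip_force: 29.9
```

Call:
{"fn": "servo_tool", "kwargs": {"plan": [0.1, 0, 0.08, 0, 0, 0, -1, 0.1, 0, 0.08, 0, 0, 0, -1, 0.1, 0, 0.08, 0, 0, 0, -1, 0, 0, 0, 0, 0, 0, -1]}}

```text
t: 15.45
ee_pos: [0.5504, 0.1582, 0.0468]
orientation: [0.478, 0.809, 0.174, -0.296]
ft_force: [-0.9, 0.7, -2.2]
width: 0.0397
grip_force: 29.9
```

Call:
{"fn": "servo_tool", "kwargs": {"plan": [0.03, 0, 0.06, 0, 0, 0, -1, 0.03, 0, 0.06, 0, 0, 0, -1, 0.03, 0, 0.06, 0, 0, 0, -1, 0, 0, 0, 0, 0, 0, -1]}}

```text
t: 15.78
ee_pos: [0.5472, 0.1638, 0.0431]
orientation: [0.478, 0.809, 0.174, -0.295]
ft_force: [0.2, 0.5, -2.2]
width: 0.0399
grip_force: 29.9
```

Call:
{"fn": "servo_tool", "kwargs": {"plan": [0.05, 0, 0.04, 0, 0, 0, -1, 0.03, 0, 0.025, 0, 0, 0, -1, 0, 0, 0, 0, 0, 0, -1]}}

```text
t: 16.03
ee_pos: [0.5455, 0.1673, 0.0434]
orientation: [0.478, 0.809, 0.174, -0.295]
ft_force: [-0.5, 0.6, -1.7]
width: 0.04
grip_force: 29.9
```

Call:
{"fn": "servo_tool", "kwargs": {"plan": [0.04, 0, 0.033, 0, 0, 0, -1, 0.03, 0, 0.025, 0, 0, 0, -1, 0, 0, 0, 0, 0, 0, -1]}}

```text
t: 16.28
ee_pos: [0.5451, 0.1685, 0.043]
orientation: [0.479, 0.809, 0.173, -0.294]
ft_force: [1.7, -4.4, 0.2]
width: 0.0399
grip_force: 29.9
```

Call:
{"fn": "servo_tool", "kwargs": {"plan": [-0.016, 0, 0.02, 0, 0, 0, -1, -0.016, 0, 0.02, 0, 0, 0, -1, 0.02, 0, 0.016, 0, 0, 0, -1, 0, 0, 0, 0, 0, 0, -1]}}

```text
t: 16.62
ee_pos: [0.5457, 0.1689, 0.0412]
orientation: [0.48, 0.809, 0.174, -0.293]
ft_force: [2.7, -7.2, 1.5]
width: 0.0396
grip_force: 29.9
```

Call:
{"fn": "servo_tool", "kwargs": {"plan": [-0.016, 0, 0.02, 0, 0, 0, -1, -0.016, 0, 0.02, 0, 0, 0, -1, 0, 0, 0, 0, 0, 0, -1]}}

```text
t: 16.87
ee_pos: [0.5458, 0.1691, 0.0401]
orientation: [0.48, 0.808, 0.174, -0.293]
ft_force: [2.2, -8.7, 7.7]
width: 0.0396
grip_force: 30.0
```

Call:
{"fn": "servo_tool", "kwargs": {"plan": [0, 0, 0, 0, 0, 0, 0.4, 0, 0, 0, 0, 0, 0, 0.4, 0, 0, 0, 0, 0, 0, 0.4, 0, 0, 0, 0, 0, 0, 0.4, 0, 0, -0.1, 0, 0, 0, 0.4, 0, 0, -0.4, 0, 0, 0, 0.4, 0, 0, -0.6, 0, 0, 0, 0.4, 0, 0, -0.6, 0, 0, 0, 0.4, -0.5, 0, -0.6, 0, 0, 0, 0.4, 0, 0, 0, 0, 0, 0, 0.4, 0, 0, 0, 0, 0, 0, 0.4]}}

```text
t: 17.78
ee_pos: [0.5809, 0.1039, 0.0969]
orientation: [0.48, 0.808, 0.174, -0.294]
ft_force: [-0.2, -0.0, -0.0]
width: 0.0614
grip_force: 0.0
```

Run:
```python
from h import *
import pickle
s,M=st();print(pf(s["ee_pos"]));C=cam("wrist");pickle.dump(C,open("w8.pkl","wb"))
p=proj(C,[.5269+.05*.48,.2008-.05*.877,.06]);print(p)
u,v=int(max(0,p[0]-80)),int(max(0,p[1]-60));print(u,v)
save(cv2.resize(C[0][v:v+120,u:u+160],(800,600),interpolation=cv2.INTER_CUBIC),"w8c.png")
```

```text
t 17.78 p [0.5809 0.1039 0.0969] q [ 0.54  0.85 -0.77  1.6  -0.1   1.16  0.44] F [-0.2 -0.  -0. ] w 0.0614 g 0.0
X [-0.367  0.673  0.642] Y [ 0.878  0.479 -0.001] Z [-0.308  0.563 -0.767]
[-0.1109 -0.0008  0.0969]
[277.30319696 187.29411002]
197 127
```

View pics/w8c.png

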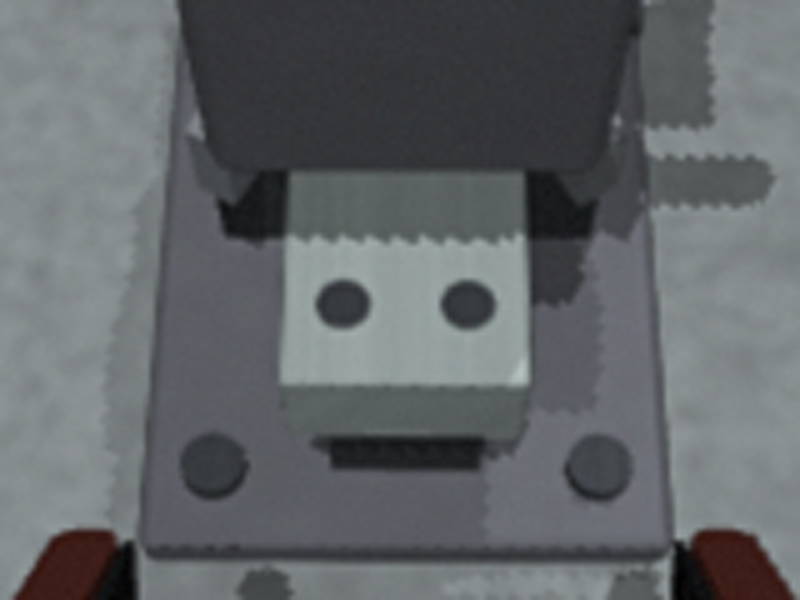

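The bar sits between the guides, flat and straight. Its top rear edge is at crop rows 384 (280–530), with the dots at (343,303) and (468,303).

Run:
```python
from h import *
import pickle
C=pickle.load(open("w8.pkl","rb"))
f=lambda x,y,z:pf(onz(C,197+(x+.5)/5-.5,127+(y+.5)/5-.5,z))
print("rear",f(280,384,.062),f(530,384,.062));print("dots",f(343,303,.062),f(468,303,.062))
print("head",f(225,169,.095),f(600,169,.095));print("bolts",f(213,464,.016),f(600,464,.016));print("base",f(145,553,.012),f(672,553,.012))
d=f(532,384,.062)-f(527,175,.062);e=f(280,384,.062)-f(289,175,.062);print(np.degrees(np.arctan2(d[1],-d[0])),np.degrees(np.arctan2(e[1],-e[0])))
# knob from top+scene
```

```text
rear [-0.0653  0.0194  0.062 ] [-0.0654 -0.0198  0.062 ]
dots [-0.051   0.0097  0.062 ] [-0.051  -0.0103  0.062 ]
head [-0.0472  0.0253  0.095 ] [-0.0474 -0.0279  0.095 ]
bolts [-0.0599  0.0355  0.016 ] [-0.0601 -0.0364  0.016 ]
base [-0.0759  0.0476  0.012 ] [-0.0762 -0.0491  0.012 ]
0.888235495239771 0.4441444331119307
```

The bar is home: its rear edge is at press x = −65.3 mm (−65.5 expected) and its yaw is under 1°. Next is the lever.

Call:
{"fn": "servo_tool", "kwargs": {"plan": [0.54, 0, -0.64, 0, 0, 0, -1, 0.54, 0, -0.64, 0, 0, 0, -1, 0.54, 0, -0.64, 0, 0, 0, -1, 0.54, 0, -0.64, 0, 0, 0, -1, 0.54, 0, -0.64, 0, 0, 0, -1, 0.54, 0, -0.64, 0, 0, 0, -1, 0.54, 0, -0.64, 0, 0, 0, -1, 0.54, 0, -0.64, 0, 0, 0, -1, 0.54, 0, -0.64, 0, 0, 0, -1, 0, 0, 0, 0, -1, 0, -1, 0, 0, 0, 0, -1, 0, -1, 0, 0, 0, 0, -1, 0, -1, 0, 0, 0, 0, -1, 0, -1, 0, 0, 0, 0, -1, 0, -1, 0, 0, 0, 0, -1, 0, -1, 0, 0, 0, 0, -0.67, 0, -1, 0, 0, 0, 0, 0, 0, -1]}}

```text
t: 19.25
ee_pos: [0.5764, 0.1126, 0.399]
orientation: [0.504, 0.863, -0.001, 0.001]
ft_force: [-0.5, 1.1, 0.1]
width: 0.0005
grip_force: 0.0
```

Run:
```python
from h import *
s,M=st();print(pf(s["ee_pos"]))
S=cam("scene");T=cam("top")
# knob: dark blob near predicted
A=np.array([.5269,.2008,0]);xp=np.array([-.480,.877,0]);yp=np.array([-.877,-.48,0])
k=A+.0247*xp-.05*yp+[0,0,.313]
rs=[]
for n,C in(("S",S),("T",T)):
    p=proj(C,k);u,v=p.astype(int)-12;g=cv2.cvtColor(C[0],cv2.COLOR_RGB2GRAY)[v:v+25,u:u+25]
    m=(g<48).astype(np.uint8);nn,l,stt,ce=cv2.connectedComponentsWithStats(m)
    print(n,p.round(1),[(a[4],(c+[u,v]).round(1).tolist()) for a,c in zip(stt[1:],ce[1:]) if a[4]>8])
```

```text
t 19.25 p [0.5764 0.1126 0.399 ] q [ 0.31  0.31 -0.79  1.46  0.22  1.46  0.03] F [-0.5  1.1  0.1] w 0.0005 g 0.0
X [-0.491  0.871 -0.002] Y [ 0.871  0.491 -0.001] Z [ 0.    -0.002 -1.   ]
[-0.1011 -0.0011  0.399 ]
S [360.  155.7] [(np.int32(65), [360.3, 156.2])]
T [192.8 201.5] [(np.int32(70), [193.3, 200.8])]
```

Call:
{"fn": "servo_tool", "kwargs": {"plan": [0.87, 0.25, 0, 0, 0, 0, -1, 0.87, 0.25, 0, 0, 0, 0, -1, 0.87, 0.25, 0, 0, 0, 0, -1, 0.87, 0.25, 0, 0, 0, 0, -1, 0.87, 0.25, 0, 0, 0, 0, -1, 0, 0, 0, 0, 0, 0, -1, 0, 0, 0, 0, 0, 0, -1]}}

```text
t: 19.93
ee_pos: [0.5391, 0.2842, 0.397]
orientation: [0.508, 0.861, -0.001, -0.002]
ft_force: [0.8, -0.4, -1.0]
width: 0.0005
grip_force: 0.0
```

```bash
python3 -c "
from h import *
s,M=st();print(pf(s['ee_pos']))"
```

```text
t 19.93 p [0.5391 0.2842 0.397 ] q [ 0.02  0.37 -0.84  1.41  0.27  1.49 -0.3 ] F [ 0.8 -0.4 -1. ] w 0.0005 g 0.0
X [-0.484  0.875  0.003] Y [ 0.875  0.484 -0.004] Z [-0.005  0.001 -1.   ]
[ 0.0673 -0.0507  0.397 ]
```

Call:
{"fn": "servo_tool", "kwargs": {"plan": [0, 0, 0.69, 0, 0, 0, -1, 0, 0, 0.69, 0, 0, 0, -1, 0, 0, 0.69, 0, 0, 0, -1, 0, 0, 0.69, 0, 0, 0, -1, 0, 0, 0.69, 0, 0, 0, -1, 0, 0, 0, 0, 0, 0, -1, -0.15, 0, 0, 0, 0, 0, -1, -0.15, 0, 0, 0, 0, 0, -1, -0.1, 0, 0, 0, 0, 0, -1, -0.1, 0, 0, 0, 0, 0, -1, 0, 0, 0, 0, 0, 0, -1]}}

```text
t: 20.85
ee_pos: [0.5502, 0.2657, 0.2621]
orientation: [0.51, 0.86, 0.001, 0.0]
ft_force: [-0.4, 2.2, 2.2]
width: 0.0006
grip_force: 1.3
```

Call:
{"fn": "servo_tool", "kwargs": {"plan": [-0.1, 0, 0, 0, 0, 0, -1, 0, 0, 0, 0, 0, 0, -1]}}

```text
t: 21.02
ee_pos: [0.5514, 0.2623, 0.2612]
orientation: [0.509, 0.861, 0.0, -0.0]
ft_force: [-0.0, 3.0, 2.8]
width: 0.0003
grip_force: 1.4
```

Call:
{"fn": "servo_tool", "kwargs": {"plan": [-0.2, 0, 0, 0, 0, 0, -1, -0.2, 0, 0, 0, 0, 0, -1, -0.2, 0, 0, 0, 0, 0, -1, -0.2, 0, 0, 0, 0, 0, -1, -0.2, 0, 0, 0, 0, 0, -1, -0.2, 0, 0, 0, 0, 0, -1, -0.2, 0, 0, 0, 0, 0, -1, -0.2, 0, 0, 0, 0, 0, -1, 0, 0, 0, 0, 0, 0, -1]}}

```text
t: 21.77
ee_pos: [0.5824, 0.2041, 0.2595]
orientation: [0.51, 0.86, -0.001, -0.001]
ft_force: [-1.5, 3.3, -0.4]
width: 0.0003
grip_force: 2.0
```

```bash
python3 -c "
from h import *
s,M=st();print(pf(s['ee_pos']),M.T@s['ft_force'])"
```

```text
t 21.77 p [0.5824 0.2041 0.2595] q [ 0.14  0.45 -0.79  1.6   0.34  1.23 -0.22] F [-1.5  3.3 -0.4] w 0.0003 g 2.0
X [-0.48   0.877  0.   ] Y [ 0.877  0.48  -0.002] Z [-0.002 -0.001 -1.   ]
[-0.0237 -0.0503  0.2595] [3.59215322 0.30654053 0.40117813]
```

Call:
{"fn": "servo_tool", "kwargs": {"plan": [-0.12, 0, 0, 0, 0, 0, -1, -0.12, 0, 0, 0, 0, 0, -1, -0.12, 0, 0, 0, 0, 0, -1, -0.12, 0, 0, 0, 0, 0, -1, 0, 0, 0, 0, 0, 0, -1]}}

```text
t: 22.18
ee_pos: [0.5891, 0.1924, 0.2598]
orientation: [0.508, 0.862, 0.001, -0.003]
ft_force: [-3.2, 10.4, -2.3]
width: 0.0006
grip_force: 5.2
```

Call:
{"fn": "servo_tool", "kwargs": {"plan": [-0.1, 0, 0, 0, 0, 0, -1, -0.05, 0, 0, 0, 0, 0, -1, 0, 0, 0, 0, 0, 0, -1]}}

```text
t: 22.43
ee_pos: [0.5915, 0.1882, 0.2597]
orientation: [0.507, 0.862, 0.001, -0.003]
ft_force: [-4.0, 11.9, -3.3]
width: 0.0003
grip_force: 5.6
```

Call:
{"fn": "servo_tool", "kwargs": {"plan": [-0.06, 0, 0, 0, 0, 0, -1, -0.06, 0, 0, 0, 0, 0, -1, 0, 0, 0, 0, 0, 0, -1]}}

```text
t: 22.68
ee_pos: [0.5937, 0.1842, 0.2597]
orientation: [0.507, 0.862, 0.001, -0.003]
ft_force: [-4.7, 11.9, -2.6]
width: 0.0004
grip_force: 5.7
```

Call:
{"fn": "servo_tool", "kwargs": {"plan": [-0.06, 0, 0, 0, 0, 0, -1, -0.06, 0, 0, 0, 0, 0, -1, 0, 0, 0, 0, 0, 0, -1]}}

```text
t: 22.93
ee_pos: [0.5961, 0.18, 0.2598]
orientation: [0.507, 0.862, 0.001, -0.003]
ft_force: [-5.1, 11.5, -2.6]
width: 0.0004
grip_force: 5.7
```

Call:
{"fn": "servo_tool", "kwargs": {"plan": [-0.06, 0, 0, 0, 0, 0, -1, -0.06, 0, 0, 0, 0, 0, -1, 0, 0, 0, 0, 0, 0, -1]}}

```text
t: 23.18
ee_pos: [0.5983, 0.1758, 0.2599]
orientation: [0.507, 0.862, 0.001, -0.003]
ft_force: [-3.9, 11.5, -1.9]
width: 0.0002
grip_force: 5.7
```

Call:
{"fn": "servo_tool", "kwargs": {"plan": [-0.06, 0, 0, 0, 0, 0, -1, -0.06, 0, 0, 0, 0, 0, -1, 0, 0, 0, 0, 0, 0, -1]}}

```text
t: 23.43
ee_pos: [0.6006, 0.1716, 0.2599]
orientation: [0.507, 0.862, 0.001, -0.003]
ft_force: [-5.6, 11.5, -0.5]
width: 0.0004
grip_force: 5.6
```

Call:
{"fn": "servo_tool", "kwargs": {"plan": [-0.06, 0, 0, 0, 0, 0, -1, -0.05, 0, 0, 0, 0, 0, -1, 0, 0, 0, 0, 0, 0, -1]}}

```text
t: 23.68
ee_pos: [0.6027, 0.1678, 0.26]
orientation: [0.507, 0.862, 0.001, -0.003]
ft_force: [-5.3, 11.4, -1.0]
width: 0.0006
grip_force: 5.6
```

Call:
{"fn": "servo_tool", "kwargs": {"plan": [-0.05, 0, 0, 0, 0, 0, -1, -0.05, 0, 0, 0, 0, 0, -1, 0, 0, 0, 0, 0, 0, -1]}}

```text
t: 23.93
ee_pos: [0.6036, 0.1661, 0.26]
orientation: [0.506, 0.862, 0.001, -0.004]
ft_force: [-6.8, 14.7, -1.7]
width: 0.0004
grip_force: 7.0
```

The force rose from 12.5 N to 16 N and the motion stalled, so the lever has met the stop. I'll push 2 mm more and hold.

Call:
{"fn": "servo_tool", "kwargs": {"plan": [-0.05, 0, 0, 0, 0, 0, -1, 0, 0, 0, 0, 0, 0, -1, 0, 0, 0, 0, 0, 0, -1, 0, 0, 0, 0, 0, 0, -1, 0, 0, 0, 0, 0, 0, -1, 0, 0, 0, 0, 0, 0, -1]}}

```text
t: 24.43
ee_pos: [0.604, 0.1655, 0.2603]
orientation: [0.506, 0.863, 0.002, -0.005]
ft_force: [-8.7, 15.3, -1.2]
width: 0.0006
grip_force: 8.6
```

Call:
{"fn": "servo_tool", "kwargs": {"plan": [-0.06, 0, 0, 0, 0, 0, -1, 0, 0, 0, 0, 0, 0, -1, 0, 0, 0, 0, 0, 0, -1, 0, 0, 0, 0, 0, 0, -1, 0, 0, 0, 0, 0, 0, -1]}}

```text
t: 24.85
ee_pos: [0.6041, 0.165, 0.2601]
orientation: [0.505, 0.863, 0.002, -0.006]
ft_force: [-10.0, 18.9, -1.1]
width: 0.0003
grip_force: 10.1
```

Call:
{"fn": "servo_tool", "kwargs": {"plan": [0.2, 0, 0, 0, 0, 0, -1, 0.2, 0, 0, 0, 0, 0, -1, 0.2, 0, 0, 0, 0, 0, -1, 0.2, 0, 0, 0, 0, 0, -1, 0.2, 0, 0, 0, 0, 0, -1, 0.2, 0, 0, 0, 0, 0, -1, 0.2, 0, 0, 0, 0, 0, -1, 0.2, 0, 0, 0, 0, 0, -1, 0.2, 0, 0, 0, 0, 0, -1, 0.2, 0, 0, 0, 0, 0, -1, 0.2, 0, 0, 0, 0, 0, -1, 0.2, 0, 0, 0, 0, 0, -1, 0.2, 0, 0, 0, 0, 0, -1, 0.2, 0, 0, 0, 0, 0, -1, 0.2, 0, 0, 0, 0, 0, -1, 0.2, 0, 0, 0, 0, 0, -1, 0.2, 0, 0, 0, 0, 0, -1]}}

```text
t: 26.27
ee_pos: [0.5437, 0.2751, 0.2602]
orientation: [0.509, 0.861, -0.001, -0.0]
ft_force: [-0.9, 0.0, -0.4]
width: 0.0002
grip_force: 0.0
```

```bash
python3 -c "
from h import *
s,M=st();print(pf(s['ee_pos']),M.T@s['ft_force'])"
```

```text
t 26.27 p [0.5437 0.2751 0.2602] q [ 0.03  0.44 -0.81  1.62  0.34  1.23 -0.35] F [-0.9  0.  -0.4] w 0.0002 g 0.0
X [-0.481  0.877 -0.001] Y [ 0.877  0.481 -0.002] Z [-0.001 -0.001 -1.   ]
[ 0.0571 -0.0504  0.2602] [ 0.45841554 -0.76635376  0.40611771]
```

Call:
{"fn": "servo_tool", "kwargs": {"plan": [0.3, 0, 0, 0, 0, 0, -1, 0, 0, -0.6, 0, 0, 0, -1, 0, 0, -0.7, 0, 0, 0, -1, 0, 0, -0.7, 0, 0, 0, -1, 0, 0, -0.7, 0, 0, 0, -1, 0, 0, -0.6, 0, 0, 0, -1, -0.8, 0, 0, 0, 0, 0, -1, -0.8, 0, 0, 0, 0, 0, -1, -0.8, 0, 0, 0, 0, 0, -1, -0.8, 0, 0, 0, 0, 0, -1, -0.8, 0, 0, 0, 0, 0, -1, -0.8, 0, 0, 0, 0, 0, -1, -0.5, 0, 0, 0, 0, 0, -1, 0, 0, 0, 0, 0, 0, -1, 0, 0, 0, 0, 0, 0, -1]}}

```text
t: 27.52
ee_pos: [0.6407, 0.0988, 0.3919]
orientation: [0.51, 0.86, -0.001, -0.001]
ft_force: [-0.1, 0.7, -0.8]
width: 0.0004
grip_force: 0.0
```

Run:
```python
from h import *
s,M=st();print(pf(s["ee_pos"]))
S=cam("scene");T=cam("top");W=cam("wrist")
A=np.array([.5269,.2008,0]);xp=np.array([-.480,.877,0]);yp=np.array([-.877,-.48,0])
k=A+.0247*xp-.05*yp+[0,0,.313]
rs=[]
for n,C in(("S",S),("T",T)):
    p=proj(C,k);u,v=p.astype(int)-12;g=cv2.cvtColor(C[0],cv2.COLOR_RGB2GRAY)[v:v+25,u:u+25]
    m=(g<48).astype(np.uint8);nn,l,stt,ce=cv2.connectedComponentsWithStats(m)
    print(n,p.round(1),[(a[4],(c+[u,v]).round(1).tolist()) for a,c in zip(stt[1:],ce[1:]) if a[4]>8])
# bar in wrist view
P=np.array([proj(W,A+a*xp+b*yp+[0,0,.062]) for a in(-.08,-.048) for b in(-.03,.03)]);print(P.round(0).tolist())
x0,y0=P.min(0).astype(int);x1,y1=P.max(0).astype(int)
c=barmask(W,(x0,y0,x1-x0,y1-y0),140);b=cv2.approxPolyDP(c,3,True)[:,0];print([pf(onz(W,*q,.062)).tolist() for q in b])
```

```text
t 27.52 p [0.6407 0.0988 0.3919] q [ 0.27  0.43 -0.77  1.33  0.29  1.5   0.03] F [-0.1  0.7 -0.8] w 0.0004 g 0.0
X [-0.479  0.878  0.   ] Y [ 0.878  0.479 -0.002] Z [-0.002 -0.001 -1.   ]
[-0.1441 -0.0508  0.3919]
S [360.  155.7] [(np.int32(70), [349.6, 149.9]), (np.int32(66), [360.2, 156.3])]
T [192.8 201.5] [(np.int32(72), [193.4, 200.6])]
[[265.0, 132.0], [228.0, 132.0], [265.0, 111.0], [228.0, 111.0]]
[[-0.0495, 0.0183, 0.062], [-0.0649, 0.0188, 0.062], [-0.0648, -0.0183, 0.062], [-0.0494, -0.0185, 0.062], [-0.0571, -0.0104, 0.062], [-0.0494, -0.0009, 0.062], [-0.0571, 0.0121, 0.062]]
```

```bash
python3 -c "
from rig import *
print(sign_off())"
```

```text
the job is handed in; nothing more can be done
None
```

I handed the job in at about 27.5 s: the bar is home in the press and let go, the lever was held against its depth stop and is back at rest, and I estimate from the lever travel that the bushing went in about 6 mm; sign-off gave no verdict.

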